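# Vent the rinse station and refit its valve knob

### The arm

A 6-joint arm with a two-finger parallel gripper is mounted at the origin on the work surface. World frame = base frame: x ahead of the robot, y to its left, z up, the work surface at z = 0. Lengths are in m, angles in degrees, forces in N, time in s.
With the tool pointing down it reaches from about 0.325 to 1 m from the base axis. Payload 5.1 kg.
Tool frame: the origin (TCP) lies midway between the tips of the shut fingers; the grasp point (between the pads) lies 19 mm behind it; x points along the fingers, y is the direction in which the jaws open and shut, and the axes are right-handed (so a half turn about x gives the same grasp; the last joint's range is limited). The gripper opens to 85 mm and grips with 20 to 120 N. Pads are 22 mm wide; open, the fingers measure 114 mm over their backs; the gripper's body (76 mm by 85 mm) begins 54 mm behind the grasp point. The pads swing forward as they close: fully open they stand 13 mm farther back than shut.
Start: joints at [-69.878, 7.093, 94.555, -0, 78.352, -4.733], TCP at [0.273, -0.59, 0.231] pointing down, gripper open.
Joint ranges: [-149.61, 149.61], [-58.7, 133.49], [1.44, 155.28], [-77.14, 257.14], [18.33, 153.61], [-166.67, 166.67]. Speed limits (degrees/s): [147.25, 147.25, 180, 180, 180, 180].

### API

Orientations are given as [roll, pitch, yaw] about the fixed x, y, z axes, in that order (R = Rz(yaw) Ry(pitch) Rx(roll)).
In Python, from plant import * gives the robot as it stands.
- The arm moves only by the shell command python3 -m crank 'ROWS' [FORCE]. ROWS is JSON, a list of rows, each a list of 3 entries, a list of its own where there are three numbers: the finger opening in m, from 0 to 0.0854, then the shift along the tool's x, y, z in m, then the turn, a rotation vector about the tool's x, y, z in degrees. A call has 1 to 10 rows; each row is the pose to reach, as a shift and turn from the pose commanded when the call began, along the tool's axes at that moment; what a row does not reach only later rows make up. A row lasts 1/12 s, in which the tool goes at most 41.7 mm and 7.16 degrees, less where a joint would pass 70% of its speed; a pose out of reach is approached as far as the arm can. A call with a gripper value outside its range is refused whole. The fingers move at their own pace and stop on an object; FORCE is the grip in N (left out, the last holds). Time passes only in rows, so rows that repeat a pose let the fingers close. It gives the time, the measured TCP pose, the force and the opening at its end, in the units of the state.
- sense(): the state, without advancing time (a new reading comes with each control period).
- camera(name): name is "side" or "top" or "wrist"; returns (picture, depth): 400x640x3 uint8, blue, green, red; 400x640 float32, m along the optical axis (not along the pixel's ray), 0 where there is no reading.
- calibration(name): a dict with "mtx" (3x3 intrinsics, pixels), "camera_from_world" (4x4, takes a point from world to camera coordinates); the wrist camera has in their place "T_tool_cam" (4x4, takes a point from camera to tool coordinates, whose origin is the TCP and whose axes are the tool frame's). Camera axes: x right, y up, looking along -z (the intrinsics and any distortion apply to the point x, -y, -z); pixel columns grow to the right and rows downward; lengths in m; the calibration is good to about 2 mm. A picture is of the moment at which its call begins: read the wrist's pose just before it. calibration takes no time and is no camera call.
- finish_job(): hands the job in, once; it reports no verdict.
The state is a dict: "t": time; "joint_pos": joint angles; "joint_vel": joint speeds; "tau": joint torques, N m; "tcp_pos": TCP position; "tcp_rot": TCP orientation; "contact_force": force on the tool from outside, world axes, zero at the start; "moment": the same for the moment, N m; "opening": finger opening in m.
Only numpy, scipy, OpenCV 4.12 (cv2) and the standard library are available. Lean on these libraries where they do the work, as an engineer would, in place of code of your own. Each camera call takes 0.05 s, during which the arm holds its last target. There are 200 camera calls.

### The job

First squeeze the red trigger of the rinse station's spray grip fully in against its grip post, keep it in for about a second, and let it spring all the way back. Then take the loose valve knob from the slate tray, turn it so that the flat in its bore matches the flat of the brass D-shaft, push it fully home on the shaft and press shaft and knob right down against the spring. Finish while still gripping the knob and keeping it pressed down: do not let go, and leave the dripper, pitcher, scoop and paddle where they are.

Things in the scene. Friction and masses are not known exactly. Their poses are not given: they have to be found in the camera images.
- station: rinse station: fixed steel deck 200 mm (x) x 320 mm (y), 45 mm high; origin under its centre. On it the black grip post with the red trigger (+y half) and the brass D-shaft (-y half, about 145 mm from the post).
- grip_post (a point): on the centre line of the fixed black upright grip post, 45 mm above the steel deck; station axes, z up. Post 26 mm (x) x 20 mm (y), top 25 mm above this point; a 6 mm foot plate on the deck around it. A steel spout (14 mm thick) leaves it towards +x, 17 mm above this point. The red trigger stands on its +y side.
- trigger_top (a point): middle of the top end of the red trigger, a plate 22 mm (x) wide, 8 mm thick, 52 mm long, hinged at its foot (axis along x, 18 mm to +y of the post's line, 33 mm below grip_post). Released it leans out: outer face at the top 37 mm to +y of the post's line. Squeezed it is upright, outer face 22 mm from that line: post and trigger are then 32 mm across along y.
- trigger (a joint): angle of the red trigger, rad: 0 = released (its spring returns it), 0.30 = fully squeezed towards the post. About 7 N near its top squeezes it fully; closing two fingers along y over post and trigger does it.
- shaft_tip (a point): centre of the top end of the upright brass D-shaft, moves with it. Its +x axis points squarely out of the flat (up to 40 degrees off the deck's x axis); an orange dash on the collar marks that side. Shaft 18 mm in diameter, flat 4 mm from the axis, top 5 mm tapered by about 3 mm; stands 30 mm out of a black collar (40 mm across, 6 mm thick) on the deck.
- shaft (a joint): how far the D-shaft is pressed down, m: 0 = up, 0.008 = fully down. Sprung: starts to move at 3.5 N, fully down at 9 N.
- knob_center (a point): centre (23 mm above the underside) of the loose valve knob, 46 mm high, about 70 g, upright on the slate tray. White round skirt 44 mm across, 20 mm high; on it a steel grip bar 40 mm (x) long, 14 mm (y) wide, 26 mm high. An orange line on the bar's top marks its +x half: it must point the way the shaft's flat faces.
- knob_seat (a point): centre of the closed end of the knob's bore, 7 mm below knob_center, same axes. D-bore open below, 16 mm deep, 20.6 mm across, its flat 5.3 mm from the axis on the +x side (1.3 mm clearance all round). Fully home, the shaft's top end touches this point.
- tray: fixed slate tray, 280 mm (x) x 400 mm (y), 10 mm thick; origin under its centre. The knob stands on its -x half, the bystanders on its +x half.
- dripper: white ceramic cone dripper, 104 mm across at its rim, 80 mm high, on the tray; origin under its centre. Bystander
- pitcher: small glass pitcher, 76 mm across, 88 mm high, on the tray; origin under its centre. Bystander
- scoop: black plastic scoop, 40 mm across the cup, 24 mm high, handle 100 mm towards its +y, on the tray; origin under the cup. Bystander
- paddle: bamboo stirring paddle, 220 mm long along its y, up to 22 mm wide, 6 mm thick, lying on the tray's edge beyond the other things; origin under the middle of its stem. Bystander
Mind the look-alikes: they are no part of the job. Leave any green or purple look-alike of the part that bears knob_center alone.

How it is judged (in metres and radians):
On the way, in this order (a step that is already met when the one before it is completed fails the run):
1. the trigger is squeezed fully in and kept there, the knob still off the shaft (value of joint trigger above 0.24 rad and distance between knob_seat and shaft_tip above 0.03 m), for 0.5 s.
2. the trigger has sprung back, the knob still off the shaft (value of joint trigger below 0.04 rad and distance between knob_seat and shaft_tip above 0.03 m), for 0.1 s.
3. the knob is fully home on the shaft and pressed down (distance between knob_seat and shaft_tip below 0.004 m and value of joint shaft above 0.005 m), for 0.2 s.
At the end, for the whole second after the job is handed in: Knob home on the D-shaft (bore end within 4 mm of the shaft end, 3 mm sideways, flats within 0.3 rad, upright within 0.15 rad), shaft held down over 5 mm, fingers gripping the knob with over 2 N, trigger released (under 0.04 rad), the four other things within 30 mm of their start (all of step 3 and horizontal distance between knob_seat and shaft_tip below 0.003 m and angle between the x axis of knob_seat and the x axis of shaft_tip, either way round below 0.3 rad and angle between knob_seat's own z axis and vertical below 0.15 rad and contact force between the fingers and knob above 2 N and value of joint trigger below 0.04 rad and distance of each of dripper, pitcher, scoop, paddle from where it was at the start of the episode below 0.03 m); the arm keeps its last pose, push and grip.
It fails at once if the dripper, pitcher, scoop or paddle is pushed away by more than 30 mm or the dripper or pitcher is tipped (distance of any of dripper, pitcher, scoop, paddle from where it was at the start of the episode above 0.03 m or angle between any of dripper, pitcher's own z axis and vertical above 0.35 rad).
It also fails if it takes over 56 s, if anything falls off the work surface, if the arm or the gripper's body presses on something with over 40 N, if the wrist force passes 120 N, or if a joint passes its speed limit or range.

## Working session

There is one attempt and no reset: what is moved stays moved. The work goes in short steps, Python scripts to look and compute and a shell command to move; the robot and the scene stay as the last step left them, time stands still between calls to the robot, and variables do not carry over. Pictures are saved under pics/ and viewed, about 8 in all and at most 12, crops included, and the job is handed in when it is done.

```bash
mkdir -p pics; ls; python3 - <<'E'
from plant import *
import cv2,numpy as np
s=sense();print(s)
for n in("side","top"):
    c=calibration(n);print(n,{k:np.round(v,4).tolist() if hasattr(v,'__len__') else v for k,v in c.items()})
    p,d=camera(n);cv2.imwrite(f'pics/{n}0.png',p);np.save(f'pics/{n}0.npy',d);print((d>0).mean())
c=calibration("wrist");print(c)
E
```

```text
pics
{'t': 0.0, 'joint_pos': array([-6.98784015e+01,  7.13627586e+00,  9.46335920e+01,  1.93811183e-03,
        7.83511764e+01, -4.73253402e+00]), 'joint_vel': array([-0.05330527, -0.03250322, -0.02530865,  0.08691337,  0.05197823,
       -0.06022012]), 'tau': array([-2.41147764e-04, -4.23607635e+01, -3.65455985e+01, -7.54072721e-05,
        6.88671353e-03, -2.34996129e-06]), 'tcp_pos': array([ 0.2729759 , -0.589237  ,  0.23002667]), 'tcp_rot': array([-95.63056917,  89.87894081, 109.22316997]), 'contact_force': array([ 0.30876246,  1.12867779, -0.73034509]), 'moment': array([ 0.01641943, -0.01069761,  0.04568979]), 'opening': 0.08565302613437786}
side {'mtx': [[361.3778, 0.0, 320.9625], [0.0, 361.3778, 205.0017], [0.0, 0.0, 1.0]], 'camera_from_world': [[-0.9946, -0.1033, 0.0083, 0.4938], [0.0858, -0.7761, 0.6247, -0.126], [-0.0581, 0.6221, 0.7808, -1.0185], [0.0, 0.0, 0.0, 1.0]]}
0.99641796875
top {'mtx': [[442.4932, 0.0, 318.4187], [0.0, 442.4932, 203.1354], [0.0, 0.0, 1.0]], 'camera_from_world': [[-0.0016, -1.0, 0.0024, 0.0008], [0.9919, -0.0012, 0.1273, -0.5255], [-0.1273, 0.0026, 0.9919, -1.0747], [0.0, 0.0, 0.0, 1.0]]}
0.99621875
{'mtx': array([[303.84777152,   0.        , 318.44688462],
       [  0.        , 303.84777152, 199.36890475],
       [  0.        ,   0.        ,   1.        ]]), 'T_tool_cam': array([[-1.31816541e-03,  3.11551031e-01, -9.50228508e-01,
        -1.42686538e-01],
       [ 9.99999004e-01,  8.90076948e-04, -1.09537832e-03,
         1.11387824e-04],
       [ 5.04510244e-04, -9.50229005e-01, -3.11551894e-01,
        -7.88352162e-02],
       [ 0.00000000e+00,  0.00000000e+00,  0.00000000e+00,
         1.00000000e+00]])}
```

View pics/top0.png

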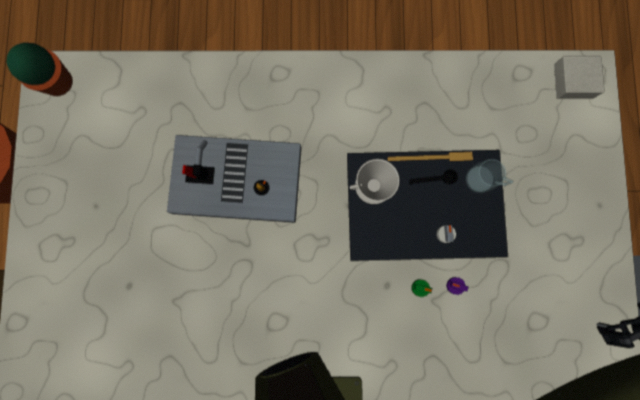

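View pics/side0.png

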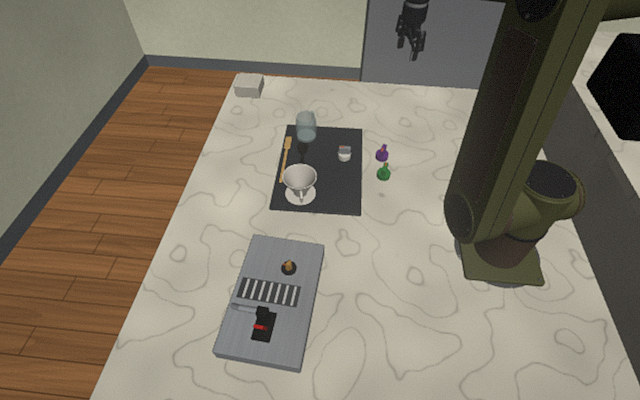

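Top view: the white/steel knob is at (447,234) on the tray. The look-alikes are green at (422,288) and purple at (457,286), both off the tray, so I choose the white one. The station is at left: post (205,173), red trigger (188,171), brass shaft (262,187). Next is a close crop to check the choice, plus measurements.

```bash
cat > h.py <<'E'
import numpy as np,cv2
from scipy.spatial.transform import Rotation as R
from plant import *
def tool(s):
    T=np.eye(4);T[:3,:3]=R.from_euler('xyz',s['tcp_rot'],degrees=True).as_matrix();T[:3,3]=s['tcp_pos'];return T
def wfc(name,s=None):
    c=calibration(name)
    return c['mtx'],(tool(s)@c['T_tool_cam'] if name=='wrist' else np.linalg.inv(c['camera_from_world']))
def ray(K,W,uv):
    uv=np.atleast_2d(uv).astype(float)
    d=np.c_[(uv[:,0]-K[0,2])/K[0,0],-(uv[:,1]-K[1,2])/K[1,1],-np.ones(len(uv))]@W[:3,:3].T
    return W[:3,3],d
def onplane(K,W,uv,z):
    o,d=ray(K,W,uv);return o+d*((z-o[2])/d[:,2])[:,None]
def cloud(K,W,D):
    v,u=np.mgrid[:400,:640];o,d=ray(K,W,np.c_[u.ravel(),v.ravel()]);return (o+d*D.reshape(-1,1)).reshape(400,640,3)
def proj(K,W,p):
    q=np.linalg.inv(W)@np.r_[p,1];return K[0,0]*q[0]/-q[2]+K[0,2],K[1,1]*-q[1]/-q[2]+K[1,2]
def shift(s,dp):  # world vector to tool axes
    return tool(s)[:3,:3].T@np.array(dp)
E
python3 - <<'E'
from h import *
p=cv2.imread('pics/top0.png');D=np.load('pics/top0.npy');K,W=wfc('top');C=cloud(K,W,D)
print('table z',np.median(C[300:340,100:200,2]))
deck=(abs(C[...,2]-.045)<.008);deck[:,320:]=0;deck[:120]=0;deck[235:]=0;deck[:,:150]=0
cs,_=cv2.findContours(deck.astype(np.uint8),0,1);c=max(cs,key=cv2.contourArea)
w=onplane(K,W,c[:,0],.045)[:,:2]
print('deck',cv2.minAreaRect(w.astype(np.float32)))
hsv=cv2.cvtColor(p,cv2.COLOR_BGR2HSV)
def m(mask,z,n):
    v,u=np.nonzero(mask);print(n,len(u),u.mean(),v.mean(),onplane(K,W,[u.mean(),v.mean()],z),C[mask].max(0))
box=lambda a,b,c,d:np.pad(np.ones((d-c,b-a),bool),((c,400-d),(a,640-b)))
red=(hsv[...,1]>150)&((hsv[...,0]<8)|(hsv[...,0]>172))&box(170,215,150,190);m(red,.104,'red')
m((C[...,2]>.03)&box(425,470,215,250),.03,'knob')
brass=(hsv[...,1]>90)&(hsv[...,2]>90)&box(245,280,170,205);m(brass,.081,'brass')
m((C[...,2]>.07)&box(245,280,170,205),.081,'shafttop')
a=cv2.resize(p[215:255,420:475],None,fx=7,fy=7,interpolation=2);b=cv2.resize(p[150:210,165:290],None,fx=6,fy=6,interpolation=2)
o=np.zeros((a.shape[0]+b.shape[0],750,3),np.uint8);o[:a.shape[0],:a.shape[1]]=a;o[a.shape[0]:,:b.shape[1]]=b
a=cv2.resize(cv2.imread('pics/side0.png')[135:170,325:375],None,fx=7,fy=7,interpolation=2);o[:a.shape[0],395:395+a.shape[1]]=a
cv2.imwrite('pics/crop1.png',cv2.convertScaleAbs(o,alpha=1.4))
E
```

```text
table z -0.0017978094239691211
deck ((0.5884982943534851, 0.21029512584209442), (0.3184709846973419, 0.19928885996341705), 85.92124938964844)
red 118 188.83898305084745 171.53389830508473 [[0.59215213 0.30641729 0.104     ]] [0.61479959 0.32426165 0.11393736]
knob 165 447.92727272727274 233.54545454545453 [[ 0.44911618 -0.32268599  0.03      ]] [0.46853585 0.00289938 1.13281754]
brass 14 259.14285714285717 185.07142857142858 [[0.56343768 0.14282304 0.081     ]] [0.57921997 0.14892304 0.08296645]
shafttop 43 260.0232558139535 186.2093023255814 [[0.56065862 0.14066112 0.081     ]] [0.56971642 0.1517858  1.13281754]
```

View pics/crop1.png

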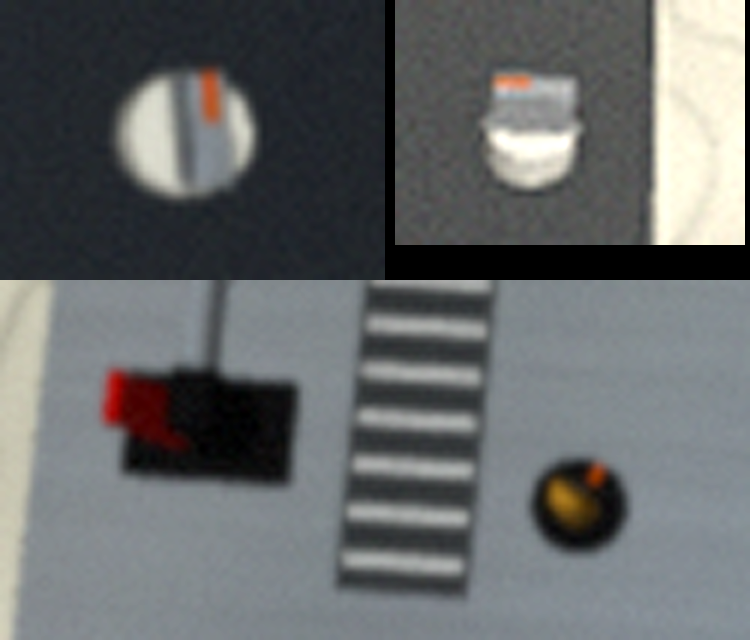

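The crop shows the chosen knob is the white-skirt, steel-bar one on the tray, with its orange line at about crop (210,95), pointing roughly +x. The dash on the collar is at (597,475), so the shaft's flat faces about −30° from x. The trigger top is at (115,398).

```bash
python3 - <<'E'
from h import *
K,W=wfc('top')
T=onplane(K,W,[184.2,169.7],.107)[0]; yd=np.array([np.cos(np.radians(85.9)),np.sin(np.radians(85.9)),0])
P=T-.033*yd;print('trig',T,'post',P)
s=sense();X=tool(s);print(np.round(X[:3,:3],3))
col=onplane(K,W,[165+580/6,150+225/6],.051)[0];dash=onplane(K,W,[165+597/6,150+195/6],.051)[0];print('collar',col,dash,np.degrees(np.arctan2(*(dash-col)[[1,0]])))
kt=[onplane(K,W,q,.056)[0] for q in ([420+205/7,215+120/7],[420+211/7,215+68/7],[420+205/7,215+183/7])];print('knobtop',kt)
# sweep: wanted tool orientation x down, y along -/+yd
for sg in(1,-1):
    y=sg*yd;x=np.array([0,0,-1.]);Rw=np.c_[x,y,np.cross(x,y)]
    print(sg,np.round(R.from_matrix(X[:3,:3].T@Rw).as_rotvec(degrees=True),1))
print(shift(s,P+[0,0,.17-.11]-s['tcp_pos']))
E
```

```text
trig [0.59595921 0.3166221  0.107     ] post [0.59359979 0.28370655 0.107     ]
[[-0.001  0.42  -0.907]
 [ 0.002 -0.907 -0.42 ]
 [-1.    -0.002 -0.   ]]
collar [0.56244466 0.14047439 0.051     ] [0.57499027 0.13363798 0.051     ] -28.587027834548365
knobtop [array([ 0.45099794, -0.31845249,  0.056     ]), array([ 0.46911594, -0.3212568 ,  0.056     ]), array([ 0.42914735, -0.3175947 ,  0.056     ])]
1 [-1.51e+02 -1.00e-01  0.00e+00]
-1 [29.   0.   0.1]
[ 0.06450459 -0.65725741 -0.65783429]
```

```bash
A='[0.0854,[0,-0.29,-0.29],[0,0,0]]'; python3 -m crank '[[0.085,[0,-0.29,-0.29],[0,0,0]],[0.085,[0,-0.29,-0.29],[0,0,0]],[0.085,[0,-0.29,-0.29],[0,0,0]],[0.085,[0,-0.29,-0.29],[0,0,0]],[0.085,[0,-0.29,-0.29],[0,0,0]],[0.085,[0,-0.29,-0.29],[0,0,0]],[0.085,[0,-0.29,-0.29],[0,0,0]],[0.085,[0,-0.29,-0.29],[0,0,0]],[0.085,[0,-0.29,-0.29],[0,0,0]],[0.085,[0,-0.29,-0.29],[0,0,0]]]' 30
python3 -m crank '[[0.085,[0,-0.29,-0.29],[0,0,0]],[0.085,[0,-0.29,-0.29],[0,0,0]],[0.085,[0,-0.29,-0.29],[0,0,0]],[0.085,[0,-0.29,-0.29],[0,0,0]],[0.085,[0,-0.29,-0.29],[0,0,0]],[0.085,[0,-0.29,-0.29],[0,0,0]],[0.085,[0,-0.29,-0.29],[0,0,0]],[0.085,[0,-0.29,-0.29],[0,0,0]],[0.085,[0,-0.29,-0.29],[0,0,0]],[0.085,[0,-0.29,-0.29],[0,0,0]]]' 30
python3 -m crank '[[0.085,[0.04,-0.077,-0.078],[29,0,0]],[0.085,[0.04,-0.077,-0.078],[29,0,0]],[0.085,[0.04,-0.077,-0.078],[29,0,0]],[0.085,[0.04,-0.077,-0.078],[29,0,0]],[0.085,[0.04,-0.077,-0.078],[29,0,0]],[0.085,[0.04,-0.077,-0.078],[29,0,0]],[0.085,[0.04,-0.077,-0.078],[29,0,0]]]' 30
python3 - <<'E'
from h import *
s=sense();p,D=camera('wrist');np.save('pics/w1.npy',D);cv2.imwrite('pics/w1.png',p)
print(s['t'],s['joint_pos'],s['tcp_pos'],s['tcp_rot'],s['contact_force'])
import pickle;pickle.dump(s,open('pics/w1.s','wb'))
E
```

```text
t: 0.93
tcp_pos: [0.4145, -0.2022, 0.231]
tcp_rot: [-112.2, 90.0, 92.7]
contact_force: [0.3, -0.1, -0.7]
opening: 0.0851
t: 1.77
tcp_pos: [0.5557, 0.183, 0.2307]
tcp_rot: [-37.7, 90.0, 167.3]
contact_force: [0.4, -1.5, 0.5]
opening: 0.0849
t: 2.35
tcp_pos: [0.5941, 0.2823, 0.1917]
tcp_rot: [-175.5, 90.0, 0.5]
contact_force: [0.3, 0.2, -0.5]
opening: 0.0849
2.35 [ 2.07444403e+01  9.55712257e+00  9.56895448e+01 -6.76974118e-03
  7.47356590e+01  1.14785275e+02] [0.59409293 0.28229799 0.19168329] [-175.49712968   89.9811582     0.4638167 ] [ 0.33077835  0.20101785 -0.49448781]
```

View pics/w1.png

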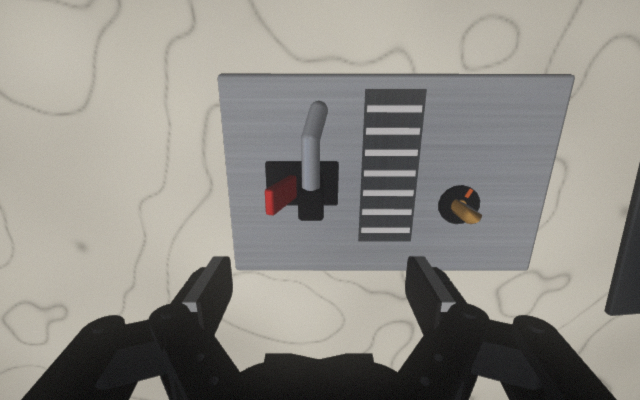

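The wrist view shows post (312,200), spout going up (+x), trigger (283,195), shaft (465,210) with the dash at (469,192). Next I refine the post and shaft positions with depth.

```bash
python3 - <<'E'
from h import *
import pickle
s=pickle.load(open('pics/w1.s','rb'));p=cv2.imread('pics/w1.png');D=np.load('pics/w1.npy');K,W=wfc('wrist',s);C=cloud(K,W,D)
hsv=cv2.cvtColor(p,cv2.COLOR_BGR2HSV)
v,u=np.mgrid[:400,:640];Z=C[...,2]
print('deck z',np.median(Z[150:250,530:540]))
def rect(m,z,n):
    cs,_=cv2.findContours(m.astype(np.uint8),0,1);c=max(cs,key=cv2.contourArea);w=onplane(K,W,c[:,0],z)[:,:2]
    print(n,cv2.contourArea(c),cv2.minAreaRect((w*1000).astype(np.float32)),'zmed',np.median(Z[m]));return c
dark=hsv[...,2]<60
pt=(u>290)&(u<335)&(v>160)&(v<225)&dark&(Z>.107);rect(pt,.115,'posttop')
red=(hsv[...,1]>150)&((hsv[...,0]<8)|(hsv[...,0]>172))&(u<300)&(u>250)&(v>160)&(v<225)
print('trig',C[red].max(0),C[red&(Z>.1)].mean(0),(red&(Z>.1)).sum())
reg=(u>425)&(u<500)&(v>170)&(v<240)
rect(reg&(hsv[...,2]<60),.051,'collar')
st=reg&(Z>.073);print(st.sum(),'shafttop');c=rect(st,.081,'shaft')
c=rect(deckm:=(abs(Z-.045)<.006)&(v<280),.045,'deck')
orange=reg&(hsv[...,1]>170)&(hsv[...,0]<9);print('orange',orange.sum(),onplane(K,W,[u[orange].mean(),v[orange].mean()],.051))
E
```

```text
deck z 0.04524150424600637
posttop 709.0 ((598.6066284179688, 287.249755859375), (19.171079635620117, 25.781414031982422), 85.90113830566406) zmed 0.11485198298042118
trig [0.6728234  0.32376541 0.33439628] [0.59986051 0.31977806 0.10804204] 185
collar 707.0 ((566.0478515625, 145.40252685546875), (37.984161376953125, 38.140106201171875), 42.84476089477539) zmed 0.05118824414398648
280 shafttop
shaft 229.5 ((564.7181396484375, 147.75921630859375), (19.42490005493164, 13.093076705932617), 59.793819427490234) zmed 0.08012758311295515
deck 63220.5 ((591.55712890625, 212.82022094726562), (316.9872741699219, 197.2333984375), 85.88508605957031) zmed 0.04529082731544154
orange 13 [[0.57675088 0.13604064 0.051     ]]
```

Now the squeeze: descend, close, hold, reopen.

```bash
python3 -m crank '[[0.085,[0.04,-0.011,-0.004],[0,0,0]],[0.085,[0.08,-0.011,-0.004],[0,0,0]],[0.085,[0.117,-0.011,-0.004],[0,0,0]],[0.085,[0.117,-0.011,-0.004],[0,0,0]]]' 30
python3 -m crank '[[0.02,[0,0,0],[0,0,0]],[0.02,[0,0,0],[0,0,0]],[0.02,[0,0,0],[0,0,0]],[0.02,[0,0,0],[0,0,0]],[0.02,[0,0,0],[0,0,0]],[0.02,[0,0,0],[0,0,0]],[0.02,[0,0,0],[0,0,0]],[0.02,[0,0,0],[0,0,0]],[0.02,[0,0,0],[0,0,0]],[0.02,[0,0,0],[0,0,0]]]' 30
python3 -c "
from h import *
p,D=camera('side');cv2.imwrite('pics/sq.png',cv2.resize(p[260:380,200:320],None,fx=4,fy=4))"
```

```text
t: 2.73
tcp_pos: [0.5933, 0.2904, 0.0657]
tcp_rot: [25.9, 89.2, -158.3]
contact_force: [-2.8, -1.3, -1.1]
opening: 0.0848
t: 3.57
tcp_pos: [0.602, 0.2938, 0.0808]
tcp_rot: [-164.3, 89.6, 11.6]
contact_force: [-2.1, -3.3, 9.8]
opening: 0.0312
```

The opening is 31 mm, matching the 32 mm squeezed width. I hold for another second, then release and rise.

```bash
python3 -m crank '[[0.02,[0,0,0],[0,0,0]],[0.02,[0,0,0],[0,0,0]],[0.02,[0,0,0],[0,0,0]],[0.02,[0,0,0],[0,0,0]],[0.02,[0,0,0],[0,0,0]],[0.02,[0,0,0],[0,0,0]],[0.02,[0,0,0],[0,0,0]],[0.02,[0,0,0],[0,0,0]],[0.02,[0,0,0],[0,0,0]],[0.02,[0,0,0],[0,0,0]]]' 30
python3 -m crank '[[0.085,[0,0,0],[0,0,0]],[0.085,[0,0,0],[0,0,0]],[0.085,[0,0,0],[0,0,0]],[0.085,[0,0,0],[0,0,0]],[0.085,[0,0,0],[0,0,0]],[0.085,[0,0,0],[0,0,0]],[0.085,[0,0,0],[0,0,0]],[0.085,[0,0,0],[0,0,0]]]' 30
python3 -m crank '[[0.085,[-0.04,0,0],[0,0,0]],[0.085,[-0.08,0,0],[0,0,0]],[0.085,[-0.12,0,0],[0,0,0]],[0.085,[-0.12,0,0],[0,0,0]]]' 30
python3 - <<'E'
from h import *
s=sense();p,D=camera('wrist');K,W=wfc('wrist',s);C=cloud(K,W,D);hsv=cv2.cvtColor(p,cv2.COLOR_BGR2HSV)
red=(hsv[...,1]>150)&((hsv[...,0]<8)|(hsv[...,0]>172));m=red&(C[...,2]>.1)&(C[...,2]<.12);print('trig top',C[m].mean(0),m.sum())
q=cv2.imread('pics/sq.png');p=cv2.resize(p[:300,150:550],None,fx=1.5,fy=1.5)
o=np.zeros((480,1080,3),np.uint8);o[:,:480]=q;o[:450,480:]=p;cv2.imwrite('pics/v4.png',cv2.resize(o,None,fx=.74,fy=.74))
X=tool(s);print(s['t'],s['tcp_pos'],np.degrees(np.arctan2(X[1,1],X[0,1])))
E
```

```text
t: 4.45
tcp_pos: [0.602, 0.2938, 0.0808]
tcp_rot: [-164.2, 89.6, 11.7]
contact_force: [-2.7, -4.5, 9.7]
opening: 0.0312
t: 5.12
tcp_pos: [0.5988, 0.2934, 0.0741]
tcp_rot: [43.3, 90.0, -140.9]
contact_force: [0.1, 0.3, 0.7]
opening: 0.0852
t: 5.45
tcp_pos: [0.6035, 0.2954, 0.2058]
tcp_rot: [-154.7, 89.0, 21.2]
contact_force: [2.2, -0.3, 1.9]
opening: 0.0851
trig top [0.59961648 0.32005892 0.10667338] 171
5.45 [0.60349615 0.29542968 0.20576477] -94.13667661412948
```

View pics/v4.png

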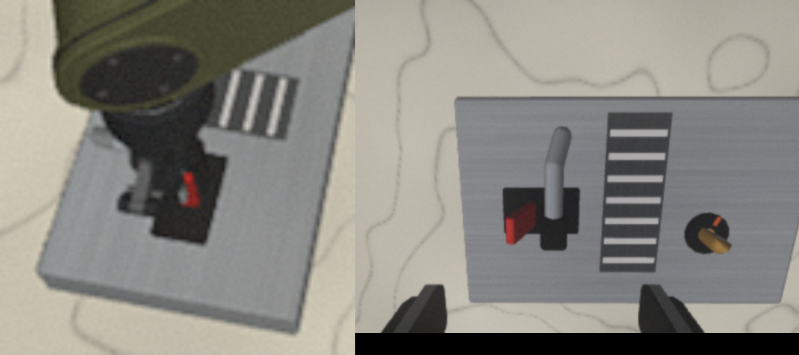

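```bash
python3 - <<'E'
from h import *
K,W=wfc('side')
q=cv2.imread('pics/sq.png');q=cv2.resize(q[120:360,80:360],None,fx=2.7,fy=2.7,interpolation=2)
for P,c in (((.602,.2938,.0808),(255,0,0)),((.602,.3105,.1),(0,255,0)),((.6,.309,.107),(0,255,255))):
    u,v=proj(K,W,P);print(P,u,v);cv2.circle(q,(int(((u-200)*4-80)*2.7),int(((v-260)*4-120)*2.7)),4,c,-1)
cv2.imwrite('pics/v5.png',cv2.convertScaleAbs(q,alpha=1.6,beta=20))
E
```

```text
(0.602, 0.2938, 0.0808) 260.7000129254198 317.70075328926754
(0.602, 0.3105, 0.1) 258.0210518041305 321.8034228938049
(0.6, 0.309, 0.107) 258.66809159068174 320.0082893314777
```

View pics/v5.png

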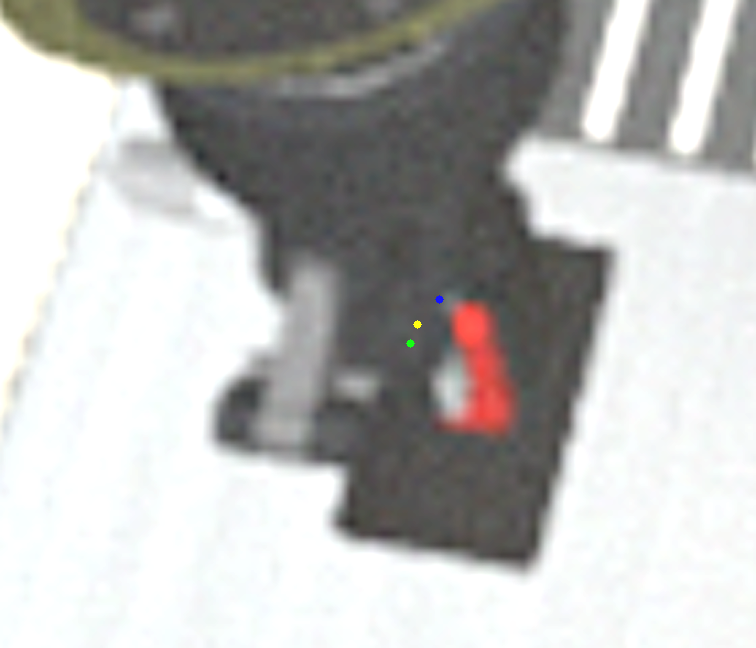

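The pad sits over the trigger with red showing only at its edge. The opening equals post plus trigger squeezed, and the trigger top is back at its start position. Next: travel to above the knob.

```bash
python3 -m crank '[[0.085,[0,0.4,0.065],[0,0,0]],[0.085,[0,0.4,0.065],[0,0,0]],[0.085,[0,0.4,0.065],[0,0,0]],[0.085,[0,0.4,0.065],[0,0,0]],[0.085,[0,0.4,0.065],[0,0,0]],[0.085,[0,0.4,0.065],[0,0,0]],[0.085,[0,0.4,0.065],[0,0,0]],[0.085,[0,0.4,0.065],[0,0,0]],[0.085,[0,0.4,0.065],[0,0,0]],[0.085,[0,0.4,0.065],[0,0,0]]]' 30
python3 -m crank '[[0.085,[0,0.218,0.035],[0,0,0]],[0.085,[0,0.218,0.035],[0,0,0]],[0.085,[0,0.218,0.035],[0,0,0]],[0.085,[0,0.218,0.035],[0,0,0]],[0.085,[0,0.218,0.035],[0,0,0]],[0.085,[0,0.218,0.035],[0,0,0]],[0.085,[0,0.218,0.035],[0,0,0]],[0.085,[0,0.218,0.035],[0,0,0]],[0.085,[0,0.218,0.035],[0,0,0]]]' 30
cat > knob.py <<'E'
from h import *
import sys
s=sense();p,D=camera('wrist');K,W=wfc('wrist',s);C=cloud(K,W,D);hsv=cv2.cvtColor(p,cv2.COLOR_BGR2HSV);Z=C[...,2]
cv2.imwrite(sys.argv[1],p)
X=tool(s);print(s['t'],s['tcp_pos'],'head',np.degrees(np.arctan2(X[1,1],X[0,1])))
near=np.hypot(C[...,0]-.455,C[...,1]+.317)<.04
bar=near&(Z>.048)&(Z<.062);cs,_=cv2.findContours(bar.astype(np.uint8),0,1);c=max(cs,key=cv2.contourArea)
v,u=np.nonzero(bar);print('bar',len(u),u.mean(),v.mean(),'z',np.median(Z[bar]),cv2.minAreaRect((onplane(K,W,c[:,0],.056)[:,:2]*1000).astype(np.float32)))
m=cv2.morphologyEx(((near&(Z>.024)&(Z<.034))|bar).astype(np.uint8),2,np.ones((3,3)));cs,_=cv2.findContours(m,0,1);c=max(cs,key=cv2.contourArea)
print('skirt',cv2.minEnclosingCircle((onplane(K,W,c[:,0],.03)[:,:2]*1000).astype(np.float32)))
o=near&(hsv[...,1]>150)&(hsv[...,0]<14)&(Z>.04);v,u=np.nonzero(o);print('orange',len(u),onplane(K,W,[u.mean(),v.mean()],.056))
E
python3 knob.py pics/w3.png
```

```text
t: 6.33
tcp_pos: [0.5035, -0.1032, 0.1933]
tcp_rot: [16.9, 89.9, -167.4]
contact_force: [0.9, -0.7, -0.8]
opening: 0.0851
t: 7.08
tcp_pos: [0.4545, -0.3143, 0.1935]
tcp_rot: [-54.3, 89.9, 121.6]
contact_force: [-0.3, 0.3, 0.7]
opening: 0.0852
7.0833 [ 0.45447469 -0.31428986  0.19354497] head -94.10161206613338
bar 589 322.89134125636673 189.40407470288625 z 0.05604284388911385 ((450.8499450683594, -319.1380920410156), (40.968021392822266, 13.891336441040039), 2.8457181453704834)
skirt ((446.4030456542969, -319.27056884765625), 25.970462799072266)
orange 69 [[ 0.46053462 -0.3185465   0.056     ]]
```

View pics/w3.png

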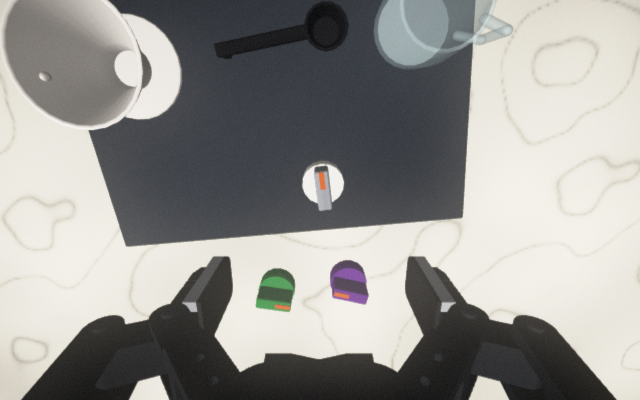

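The white knob is at (322,187) with its line toward +x; the look-alikes are at (276,290) and (349,283). I descend partway with a −7° turn and re-measure.

```bash
python3 -m crank '[[0.085,[0.04,0.005,0.0035],[-7,0,0]],[0.085,[0.08,0.005,0.0035],[-7,0,0]],[0.085,[0.09,0.005,0.0035],[-7,0,0]],[0.085,[0.09,0.005,0.0035],[-7,0,0]],[0.085,[0.09,0.005,0.0035],[-7,0,0]]]' 30
python3 knob.py pics/w4.png
```

```text
t: 7.55
tcp_pos: [0.4511, -0.3194, 0.1047]
tcp_rot: [-54.6, 90.0, 128.4]
contact_force: [0.9, 0.4, 0.3]
opening: 0.0849
7.55 [ 0.45109584 -0.3194087   0.10471746] head -87.07308512993613
bar 1151 316.763683753258 220.7141615986099 z 0.0559810221520434 ((451.57269287109375, -319.06884765625), (41.67285919189453, 13.541648864746094), 2.2261931896209717)
skirt ((444.87432861328125, -319.2959899902344), 28.286027908325195)
orange 144 [[ 0.45650947 -0.31678798  0.056     ]]
```

```bash
python3 -m crank '[[0.085,[0.035,0,0],[0,0,0]],[0.085,[0.07,0,0],[0,0,0]],[0.085,[0.07,0,0],[0,0,0]],[0.085,[0.07,0,0],[0,0,0]]]' 50
python3 -m crank '[[0.005,[0.07,0,0],[0,0,0]]]' 50 >/dev/null 2>&1 & wait; python3 -c "
from plant import *
s=sense();print(s['t'],s['tcp_pos'],s['contact_force'],s['opening'])"
```

```text
t: 7.93
tcp_pos: [0.4507, -0.32, 0.0349]
tcp_rot: [-45.9, 89.9, 136.9]
contact_force: [-0.7, -0.1, 0.4]
opening: 0.0847
8.0167 [ 0.45864462 -0.32691367  0.00384586] [ 2.62091077 -1.28719755  0.79947632] 0.07511019210535937
```

I made a slip: that second row repeated the 0.07 shift relative to the new pose, so the tool went too low beside the knob. I raise it again, still open.

```bash
python3 -m crank '[[0.085,[-0.04,0,0],[0,0,0]],[0.085,[-0.042,0,0],[0,0,0]],[0.085,[-0.042,0,0],[0,0,0]]]' 50
python3 -m crank '[[0.085,[-0.04,0,0],[0,0,0]],[0.085,[-0.07,0,0],[0,0,0]],[0.085,[-0.07,0,0],[0,0,0]],[0.085,[-0.07,0,0],[0,0,0]]]' 50
python3 knob.py pics/w5.png
```

```text
t: 8.27
tcp_pos: [0.4547, -0.3237, 0.041]
tcp_rot: [136.2, 89.4, -40.9]
contact_force: [-0.2, 0.6, 0.3]
opening: 0.0851
t: 8.6
tcp_pos: [0.4528, -0.322, 0.1099]
tcp_rot: [136.0, 89.5, -41.1]
contact_force: [-0.4, -0.0, -0.4]
opening: 0.0848
8.6 [ 0.45277265 -0.3220456   0.10994974] head -87.13852802197371
bar 1093 312.47301006404393 220.8764867337603 z 0.056022138758979656 ((451.48187255859375, -318.9791564941406), (41.192176818847656, 13.609106063842773), 2.608532190322876)
skirt ((444.7832336425781, -318.9697265625), 27.927749633789062)
orange 142 [[ 0.45720339 -0.31719356  0.056     ]]
```

The knob has not moved. I work out the correction, including the small tilt.

```bash
cat > lev.py <<'E'
from h import *
import sys
# args: target x y z heading -> tool shift & turn
x,y,z,h=map(float,sys.argv[1:5]);s=sense();X=tool(s)
yy=np.array([np.cos(np.radians(h)),np.sin(np.radians(h)),0]);xx=np.array([0,0,-1.]);Rw=np.c_[xx,yy,np.cross(xx,yy)]
print(s['t'],s['tcp_pos'],'shift',np.round(shift(s,np.array([x,y,z])-s['tcp_pos']),4),'turn',np.round(R.from_matrix(X[:3,:3].T@Rw).as_rotvec(degrees=True),2),s['contact_force'],s['opening'])
E
python3 lev.py .4515 -.319 .104 -87.4
```

```text
8.65 [ 0.45149505 -0.32097438  0.10744393] shift [ 0.0034 -0.002  -0.0001] turn [ 0.26 -0.19 -0.19] [ 0.48519487 -0.00796916 -0.56613292] 0.08481301259341201
```

```bash
python3 -m crank '[[0.085,[0.03,-0.002,0],[0,0,0]],[0.085,[0.05,-0.002,0],[0,0,0]],[0.085,[0.05,-0.002,0],[0,0,0]],[0.085,[0.05,-0.002,0],[0,0,0]],[0.085,[0.05,-0.002,0],[0,0,0]]]' 50
python3 lev.py .4515 -.319 .034 -87.4
```

```text
t: 9.07
tcp_pos: [0.4506, -0.3183, 0.0551]
tcp_rot: [145.9, 90.0, -31.2]
contact_force: [-0.6, -0.0, 0.9]
opening: 0.085
9.0667 [ 0.45057585 -0.3183489   0.05506148] shift [ 0.0211  0.0007 -0.0009] turn [ 0.25 -0.   -0.  ] [-0.57153626 -0.00482471  0.93172659] 0.08504835765382147
```

```bash
python3 -m crank '[[0.085,[0.021,0.0005,-0.001],[0,0,0]],[0.085,[0.021,0.0005,-0.001],[0,0,0]],[0.085,[0.021,0.0005,-0.001],[0,0,0]],[0.005,[0.021,0.0005,-0.001],[0,0,0]],[0.005,[0.021,0.0005,-0.001],[0,0,0]],[0.005,[0.021,0.0005,-0.001],[0,0,0]],[0.005,[0.021,0.0005,-0.001],[0,0,0]],[0.005,[0.021,0.0005,-0.001],[0,0,0]],[0.005,[0.021,0.0005,-0.001],[0,0,0]],[0.005,[0.021,0.0005,-0.001],[0,0,0]]]' 50
python3 -m crank '[[0.005,[0,0,0],[0,0,0]],[0.005,[0,0,0],[0,0,0]],[0.005,[0,0,0],[0,0,0]],[0.005,[0,0,0],[0,0,0]]]' 50
```

```text
t: 9.9
tcp_pos: [0.4518, -0.3189, 0.034]
tcp_rot: [140.7, 90.0, -36.4]
contact_force: [-1.3, -0.4, 2.0]
opening: 0.0131
t: 10.23
tcp_pos: [0.4517, -0.3189, 0.034]
tcp_rot: [139.9, 90.0, -37.3]
contact_force: [-1.4, 0.1, 3.7]
opening: 0.0131
```

Gripped at 13 mm. I lift and carry it to a viewpoint near the shaft, turning on the way.

```bash
python3 -m crank '[[0.005,[-0.02,0,0],[0,0,0]],[0.005,[-0.05,0,0],[0,0,0]],[0.005,[-0.09,0,0],[0,0,0]],[0.005,[-0.13,0,0],[0,0,0]],[0.005,[-0.16,0,0],[0,0,0]],[0.005,[-0.16,0,0],[0,0,0]]]' 50
python3 -m crank '[[0.005,[0,-0.02,-0.003],[0,0,0]],[0.005,[0,-0.06,-0.009],[0,0,0]],[0.005,[0,-0.1,-0.0155],[0,0,0]],[0.005,[0,-0.14,-0.0215],[0,0,0]],[0.005,[0,-0.18,-0.028],[0,0,0]],[0.005,[0,-0.22,-0.034],[0,0,0]],[0.005,[0,-0.26,-0.04],[0,0,0]],[0.005,[0,-0.3,-0.046],[0,0,0]],[0.005,[0,-0.34,-0.0525],[0,0,0]],[0.005,[0,-0.37,-0.057],[0,0,0]]]' 50
python3 -m crank '[[0.005,[0,-0.03,-0.005],[7,0,0]],[0.005,[0,-0.06,-0.01],[14,0,0]],[0.005,[0,-0.09,-0.015],[21,0,0]],[0.005,[0,-0.12,-0.018],[28,0,0]],[0.005,[0,-0.127,-0.02],[32.6,0,0]],[0.005,[0,-0.127,-0.02],[32.6,0,0]],[0.005,[0,-0.127,-0.02],[32.6,0,0]]]' 50
cat > sh.py <<'E'
from h import *
import sys
s=sense();p,D=camera('wrist');K,W=wfc('wrist',s);C=cloud(K,W,D);hsv=cv2.cvtColor(p,cv2.COLOR_BGR2HSV);Z=C[...,2];cv2.imwrite(sys.argv[1],p)
X=tool(s);print(s['t'],s['tcp_pos'],'head',np.degrees(np.arctan2(X[1,1],X[0,1])),s['opening'])
near=np.hypot(C[...,0]-.566,C[...,1]-.146)<.035
print('deck z',np.median(Z[(abs(Z-.045)<.01)]))
def rect(m,z,n):
    cs,_=cv2.findContours(m.astype(np.uint8),0,1);c=max(cs,key=cv2.contourArea);w=(onplane(K,W,c[:,0],z)[:,:2]*1000).astype(np.float32)
    print(n,c[:,0].mean(0),cv2.contourArea(c),cv2.minAreaRect(w),cv2.minEnclosingCircle(w),np.median(Z[m]))
rect(near&(Z>.077)&(Z<.085),.081,'shaft top')
col=near&(((hsv[...,2]<70)&(Z<.056))|((Z>.0485)&(Z<.054)));rect(cv2.morphologyEx(col.astype(np.uint8),2,np.ones((3,3)))>0,.051,'collar')
o=near&(hsv[...,1]>150)&(hsv[...,0]<10)&(Z<.056);v,u=np.nonzero(o);print('dash',len(u),onplane(K,W,[u.mean(),v.mean()],.051) if len(u) else '')
# knob bar in the hand, tool frame
Ct=(C-X[:3,3])@X[:3,:3]
k=(abs(Ct[...,0]+.022)<.006)&(abs(Ct[...,1])<.012)&(abs(Ct[...,2])<.03)
print('bar top tool-frame mean',k.sum(),Ct[k].mean(0),Ct[k][:,2].min(),Ct[k][:,2].max())
E
python3 sh.py pics/w6.png
```

```text
t: 10.73
tcp_pos: [0.4545, -0.3213, 0.2019]
tcp_rot: [136.2, 89.2, -41.0]
contact_force: [0.8, -0.4, 0.4]
opening: 0.0131
t: 11.57
tcp_pos: [0.4892, 0.0564, 0.1924]
tcp_rot: [-26.0, 89.9, 157.0]
contact_force: [1.6, -0.4, -0.4]
opening: 0.0131
t: 12.15
tcp_pos: [0.503, 0.1815, 0.1923]
tcp_rot: [54.4, 89.9, -155.2]
contact_force: [0.2, -0.6, -0.7]
opening: 0.0132
12.15 [0.50300799 0.18148473 0.19232221] head -119.55537243677811 0.013237471584604962
deck z 0.045102084164703404
shaft top [320.30508475 111.37288136] 238.5 ((562.362060546875, 144.7886505126953), (16.078275680541992, 11.605426788330078), 60.41299819946289) ((563.890625, 143.52386474609375), 8.529571533203125) 0.08023161966485481
collar [319.65873016 107.97619048] 1517.0 ((564.864990234375, 143.59149169921875), (38.62464904785156, 38.56498718261719), 60.4000358581543) ((564.4130249023438, 143.57687377929688), 19.737802505493164) 0.05110736357076495
dash 45 [[0.57658276 0.13624429 0.051     ]]
bar top tool-frame mean 2635 [-0.02198996  0.00071521 -0.00270565] -0.01923329095485891 0.020500598038599438
```

View pics/w6.png

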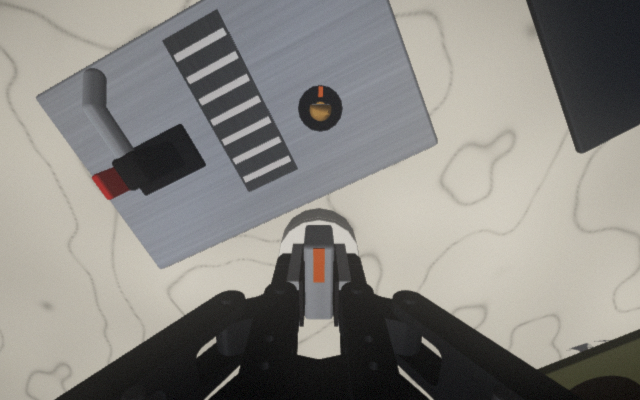

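The knob is in hand at (320,280) with its line pointing up-image. The shaft is at (320,108) with its dash also up-image, so the orientations agree. I re-measure at rest.

```bash
python3 -m crank '[[0.005,[0,0,0],[0,0,0]],[0.005,[0,0,0],[0,0,0]],[0.005,[0,0,0],[0,0,0]]]' 50 >/dev/null
python3 sh.py pics/w7.png; python3 lev.py .5645 .1437 .125 -119.6
```

```text
12.45 [0.50373452 0.18061915 0.19364835] head -119.78890012412296 0.01289959418500614
deck z 0.04519546228395088
shaft top [319.33333333 112.77192982] 233.5 ((562.679931640625, 144.56695556640625), (16.934720993041992, 11.692769050598145), 60.1807975769043) ((564.275146484375, 143.4771270751953), 8.649394989013672) 0.08026598466615747
collar [319.12403101 109.37984496] 1489.5 ((564.3032836914062, 143.48533630371094), (38.827266693115234, 38.71233367919922), 15.515542984008789) ((564.4397583007812, 143.6235809326172), 19.72586441040039) 0.05122501014617872
dash 42 [[0.57691972 0.1362995  0.051     ]]
bar top tool-frame mean 2652 [-0.02198443  0.00072859 -0.00271995] -0.019294091272002364 0.02115575415076554
12.5 [0.50374911 0.18071969 0.1936836 ] shift [ 0.0687  0.0019 -0.0711] turn [-0.19 -0.01  0.  ] [-0.10030712 -0.01976572 -1.20669075] 0.012623736988120688
```

```bash
python3 -m crank '[[0.005,[0,0.001,-0.03],[0,0,0]],[0.005,[0.01,0.001,-0.06],[0,0,0]],[0.005,[0.04,0.001,-0.072],[0,0,0]],[0.005,[0.07,0.001,-0.072],[0,0,0]],[0.005,[0.07,0.001,-0.072],[0,0,0]],[0.005,[0.07,0.001,-0.072],[0,0,0]],[0.005,[0.07,0.001,-0.072],[0,0,0]]]' 50
python3 -c "
from h import *
for n in('side','top'):
    p,D=camera(n);cv2.imwrite(f'pics/h_{n}.png',p)
a=cv2.imread('pics/h_side.png')[230:300,250:330];b,_=camera('wrist')
o=np.zeros((400,800,3),np.uint8);o[:350,:400]=cv2.resize(a,None,fx=5,fy=5);o[:320,400:]=cv2.resize(b[80:336,160:480],(400,320));cv2.imwrite('pics/v8.png',o)"
python3 lev.py .5645 .1437 .105 -119.6
```

```text
t: 13.08
tcp_pos: [0.5662, 0.145, 0.1251]
tcp_rot: [-138.1, 89.9, 12.2]
contact_force: [0.3, 0.3, -0.4]
opening: 0.0128
13.2333 [0.56694279 0.14539036 0.12638531] shift [0.0214 0.0027 0.0014] turn [-0.11 -0.19  0.16] [ 0.31422159  0.77604191 -1.03865203] 0.012972205294993999
```

View pics/v8.png

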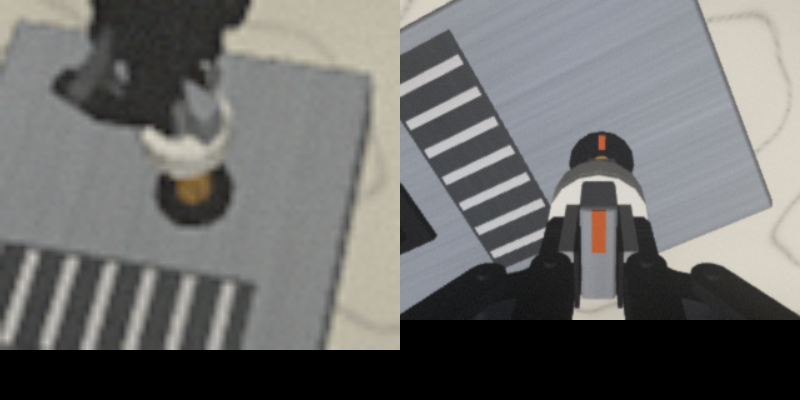

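The knob is above the shaft and nearly aligned. The collar sits slightly right of the knob in the wrist view, so I quantify that via the dash, in the same camera.

```bash
cat > d.py <<'E'
from h import *
for i in range(2):
    s=sense();p,D=camera('wrist');K,W=wfc('wrist',s);C=cloud(K,W,D);hsv=cv2.cvtColor(p,cv2.COLOR_BGR2HSV);Z=C[...,2];X=tool(s)
    near=np.hypot(C[...,0]-.566,C[...,1]-.146)<.035
    o=near&(hsv[...,1]>150)&(hsv[...,0]<10)&(Z<.056);v,u=np.nonzero(o);d=onplane(K,W,[u.mean(),v.mean()],.051)[0]
    a=d-[.0124,-.0073,0]
    print(s['t'],s['tcp_pos'],'dash',len(u),d,'axis in tool',X[:3,:3].T@(a-X[:3,3]),'force',s['contact_force'],'op',s['opening'])
E
python3 d.py
```

```text
13.2333 [0.56694279 0.14539036 0.12638531] dash 59 [0.57681178 0.13655016 0.051     ] axis in tool [0.07537277 0.00279786 0.00168572] force [ 0.31422159  0.77604191 -1.03865203] op 0.012972205294993999
13.2833 [0.56681187 0.1453513  0.12614864] dash 60 [0.57677013 0.13641125 0.051     ] axis in tool [0.07513749 0.00282083 0.00153964] force [-1.17365672 -0.26385582 -0.48225424] op 0.013472718584465623
```

```bash
python3 -m crank '[[0.005,[0.01,0.002,0.001],[0,0,0]],[0.005,[0.018,0.002,0.001],[0,0,0]],[0.005,[0.02,0.002,0.001],[0,0,0]],[0.005,[0.02,0.002,0.001],[0,0,0]],[0.005,[0.02,0.002,0.001],[0,0,0]]]' 50; python3 d.py | tail -1
python3 -m crank '[[0.005,[0.004,0,0],[0,0,0]],[0.005,[0.008,0,0],[0,0,0]],[0.005,[0.008,0,0],[0,0,0]],[0.005,[0.008,0,0],[0,0,0]]]' 50; python3 d.py | tail -1
```

```text
t: 13.75
tcp_pos: [0.5634, 0.1436, 0.1031]
tcp_rot: [33.5, 89.9, -176.3]
contact_force: [-0.4, -0.3, -0.1]
opening: 0.0133
13.8 [0.56362692 0.14364837 0.10332595] dash 76 [0.57683768 0.13635088 0.051     ] axis in tool [ 0.05232526 -0.00042519 -0.00074094] force [ 0.15370102  0.69562787 -1.0750113 ] op 0.01313728452651153
t: 14.18
tcp_pos: [0.5643, 0.1436, 0.0952]
tcp_rot: [-152.5, 89.9, -2.3]
contact_force: [3.4, 0.3, -3.5]
opening: 0.0132
14.2333 [0.56421201 0.14356949 0.0953207 ] dash 54 [0.57808354 0.13589458 0.051     ] axis in tool [ 0.04432218 -0.00038407 -0.00142376] force [ 4.13802994  0.26763764 -4.78282343] op 0.012895698988861993
```

Engaged about 10 mm deep, with a small side force toward +x. I shift accordingly and continue.

```bash
python3 -m crank '[[0.005,[0,-0.0007,-0.0015],[0,0,0]],[0.005,[0.003,-0.0007,-0.0015],[0,0,0]],[0.005,[0.006,-0.0007,-0.0015],[0,0,0]],[0.005,[0.006,-0.0007,-0.0015],[0,0,0]],[0.005,[0.006,-0.0007,-0.0015],[0,0,0]]]' 50; python3 d.py | tail -1
python3 -m crank '[[0.005,[0.003,0,0],[0,0,0]],[0.005,[0.006,0,0],[0,0,0]],[0.005,[0.006,0,0],[0,0,0]],[0.005,[0.006,0,0],[0,0,0]]]' 50; python3 d.py | tail -1
```

```text
t: 14.7
tcp_pos: [0.5651, 0.1435, 0.0894]
tcp_rot: [35.8, 89.9, -173.9]
contact_force: [0.7, 0.4, -0.8]
opening: 0.0132
14.75 [0.56512861 0.14353374 0.08945706] dash 30 [0.57917316 0.134954   0.051     ] axis in tool [ 0.03845563  0.00027515 -0.00209194] force [ 0.76794392  0.63378949 -1.045675  ] op 0.012774394672257576
t: 15.13
tcp_pos: [0.5657, 0.1436, 0.0844]
tcp_rot: [-109.4, 90.0, 40.9]
contact_force: [-2.9, -0.5, 5.1]
opening: 0.013
15.1833 [0.56569877 0.14359619 0.08445608] dash 6 [0.58004233 0.13439027 0.051     ] axis in tool [ 0.03345624  0.00069643 -0.00262957] force [-2.47492405 -0.34650367  4.80953035] op 0.012846202451621913
```

The side force vanished and axial force is building (5 N), so the knob is home. Now press down.

```bash
python3 -m crank '[[0.005,[0.002,0,0.0005],[0,0,0]],[0.005,[0.004,0,0.0005],[0,0,0]],[0.005,[0.006,0,0.0005],[0,0,0]],[0.005,[0.006,0,0.0005],[0,0,0]],[0.005,[0.006,0,0.0005],[0,0,0]]]' 60
python3 -m crank '[[0.005,[0.002,0,0],[0,0,0]],[0.005,[0.004,0,0],[0,0,0]],[0.005,[0.004,0,0],[0,0,0]],[0.005,[0.004,0,0],[0,0,0]],[0.005,[0.004,0,0],[0,0,0]]]' 60; python3 lev.py .565 .1436 .081 -119.6
```

```text
t: 15.65
tcp_pos: [0.5659, 0.1437, 0.0808]
tcp_rot: [-170.9, 89.9, -20.7]
contact_force: [-6.7, -3.0, 16.2]
opening: 0.0129
t: 16.07
tcp_pos: [0.5663, 0.1438, 0.0805]
tcp_rot: [172.8, 89.9, -36.9]
contact_force: [-15.3, -4.4, 33.1]
opening: 0.0131
16.0667 [0.56633871 0.14377635 0.080528  ] shift [-0.0005  0.0008  0.0011] turn [-0.12 -0.06 -0.01] [-15.26510942  -4.37029451  33.12735157] 0.013051622995592302
```

Bottomed out. I ease the excess push and side load, then verify.

```bash
python3 -m crank '[[0.005,[-0.003,0,0.0007],[0,0,0]],[0.005,[-0.003,0,0.0007],[0,0,0]],[0.005,[-0.003,0,0.0007],[0,0,0]],[0.005,[-0.003,0,0.0007],[0,0,0]]]' 60
python3 lev.py .565 .1436 .081 -119.6
python3 - <<'E'
from h import *
p,_=camera('side');q,D=camera('wrist');s=sense();K,W=wfc('wrist',s);C=cloud(K,W,D);X=tool(s);Ct=(C-X[:3,3])@X[:3,:3]
k=(abs(Ct[...,1])<.005)&(abs(Ct[...,2])<.018)&(abs(Ct[...,0]+.022)<.012);print('bar top: world z',np.median(C[k][:,2]),'tool x',np.median(Ct[k][:,0]),'tilt fit',np.linalg.lstsq(np.c_[C[k][:,:2],np.ones(k.sum())],C[k][:,2],rcond=None)[0][:2])
o=np.zeros((400,800,3),np.uint8);o[:350,:400]=cv2.resize(p[230:300,250:330],None,fx=5,fy=5);o[:320,400:]=cv2.resize(q[80:336,160:480],(400,320));cv2.imwrite('pics/v9.png',o)
E
```

```text
t: 16.4
tcp_pos: [0.5659, 0.1438, 0.0808]
tcp_rot: [-170.6, 89.8, -20.3]
contact_force: [-6.9, -3.8, 18.9]
opening: 0.0126
16.4 [0.56592841 0.14376332 0.08078009] shift [-0.0002  0.0006  0.0007] turn [-0.13 -0.15  0.02] [-6.94642513 -3.82497036 18.88301014] 0.012647120713045875
bar top: world z 0.10298335071058858 tool x -0.022178943500992948 tilt fit [-0.01089684 -0.03276694]
```

View pics/v9.png

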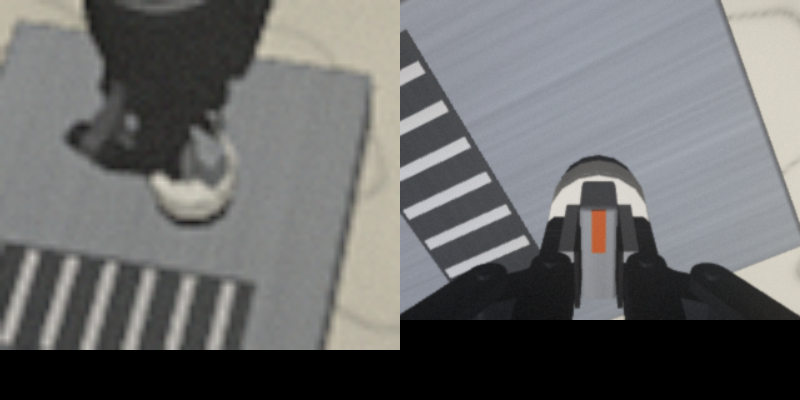

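The bar top is at z 0.103, which puts the bore end at 0.073. That is exactly the fully pressed shaft height, with the underside just above the collar. The knob is home and pressed, so I hand in.

```bash
python3 -c "
from plant import *
print(finish_job())"
```

```text
the job is handed in; nothing more can be done
None
```

I squeezed the trigger, put the knob on the D-shaft, and handed the job in at about 16.4 s with the knob still gripped and pressed down. The hand-in reports no verdict, so the evidence is my own checks below.

- **Trigger:** I held it in for well over a second at 31 mm finger opening (post and squeezed trigger are 32 mm across). After release, its top was back within 1.5 mm of where it started.
- **Knob:** I took the white one from the tray and turned it about 32° to match the shaft's flat. The bar's top ended at z = 0.103 m, which puts the bore end at about 0.073 m. That is the height of the shaft's end when fully down.
- **Final hold:** The arm pushes down with about 19 N. The fingers are at 12.6 mm on the 14 mm bar, with the grip set to 60 N.

**What went wrong or disagreed**
- One row sent the open gripper about 30 mm too low beside the knob. I raised it, and a fresh measurement showed the knob had not moved.
- About 7 N of side load remained on the tool at the end.
- A rough plane fit gave the knob a slope of about 0.03 rad, against the 0.15 rad limit.
- Camera and arm estimates of the shaft's axis differed by 1–2 mm, so I corrected during insertion using the side force and the wrist camera.
- I did not re-measure the dripper, pitcher, scoop and paddle at the end. The carry height and path kept the tool clear of them, and no contact showed in the forces.

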